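# Deal four coasters onto two serving trays

## Robot

A 7-joint arm with a two-finger parallel gripper is mounted at the origin on the work surface. World frame = base frame: x ahead of the robot, y to its left, z up, the work surface at z = 0. Lengths are in m, angles in rad, forces in N, time in s.
With the tool pointing down it reaches from about 0.425 to 0.825 m from the base axis. Payload 3.6 kg.
Tool frame: the origin (TCP) lies on the centre line of the jaws, within the pads' length; the fingertips stand 19 mm ahead of it and the grasp point (between the pads) is the TCP (tip_extent is the distance from the TCP to the fingertips, in m); z points along the fingers, x is the direction in which the jaws open and shut, and the axes are right-handed (so a half turn about z gives the same grasp; the last joint's range is limited). The gripper opens to 93 mm and grips with 3 to 60 N. Pads are 15 mm wide; open, the fingers measure 128 mm over their backs; the gripper's body (75 mm by 188 mm) begins 65 mm behind the grasp point.
Start: joints at [1.224, 0.615, -0.013, 1.423, 0.008, 1.103, -0.04], TCP at [0.205, -0.617, 0.238] pointing down, gripper open.
Joint ranges: [-3.12, 3.12], [-0.3, 2.06], [-1.34, 1.32], [0.26, 2.42], [-1.36, 4.5], [0.01, 1.98], [-2.84, 2.84]. Speed limits (rad/s): [2.79, 2.79, 3.14, 3.14, 3.14, 3.14, 3.14].

## Interface

Orientations are given as a unit quaternion [x, y, z, w].
In Python, from plant import state, capture, sign_off, tip_extent gives the robot as it stands. The module is installed in compiled form; this text tells all that it offers.
- The arm moves only by the tool carry_out, never from a script. Its argument "steps" is a list that holds one entry, the list of rows, each a list of 7 numbers: the turn, a rotation vector about the tool's x, y, z in degrees, then the shift along the tool's x, y, z in m, then the finger opening in m, from 0 to 0.093. A call has 1 to 12 rows; each row is the pose to reach, as a shift and turn from the pose commanded when the call began, along the tool's axes at that moment; what a row does not reach only later rows make up. A row lasts 1/12 s, in which the tool goes at most 41.7 mm and 7.16 degrees, less where a joint would pass 70% of its speed; a pose out of reach is approached as far as the arm can. A call with a gripper value outside its range is refused whole. The fingers move at their own pace and stop on an object; the grip force is fixed at half the most. Time passes only in rows, so rows that repeat a pose let the fingers close. It gives the time, the measured TCP pose, the force and the opening at its end, in the units of the state.
- state(): the state, without advancing time (a new reading comes with each control period).
- capture(name): name is "side" or "top"; returns a dict with "color" (384x512x3 uint8, blue, green, red), "fx", "fy", "cx", "cy" (pixels), "origin" and "orientation" of the camera in the world. Camera axes: x right, y down, z forward; pixel columns grow to the right and rows downward; lengths in m; the calibration is good to about 2 mm. A picture is of the moment at which its call begins. There is no depth.
- sign_off(): hands the job in, once; it reports no verdict.
The state is a dict: "clock": time; "joints": joint angles; "qd": joint speeds; "joint_efforts": joint torques, N m; "tool_pos": TCP position; "orientation": TCP orientation; "ft_force": force on the tool from outside, world axes, zero at the start; "moment": the same for the moment, N m; "width": finger opening in m.
Only numpy, scipy, OpenCV 4.12 (cv2) and the standard library are available. Lean on these libraries where they do the work, as an engineer would, in place of code of your own. Each camera call takes 0.05 s, during which the arm holds its last target.

## Task

First push both sliding trays fully home against the sides of the wooden board. Then deal the four round coasters off the board onto the two trays in turn, one to each tray before either gets its second, until both hold two, all lying flat in the trays. Slide them over the board's edge rather than lifting them, leave the trays home and do not disturb the other things on the counter.

Things in the scene. Friction and masses are not known exactly. Their poses are not given: they have to be found in the camera images.
- station: Dark wooden board 310 x 130 x 30 mm lying on the counter, fixed; origin at the centre of its underside on the counter, x along its length, y across it, z up. Left tray on its +y side, right tray on its -y side. Two black rails (16 mm wide, 12 mm high, centred at x = +-120 mm) run out along y on each side to 264 mm from the origin and carry the trays.
- left_tray (a joint): Left stainless tray: how far it stands out from its home against the board, in m: 0 = home, up to 0.085 = fully out; it slides along the station's +y only. Starts 0.04 to 0.08 out. Moves under about 4 N and stays where it is left.
- right_tray (a joint): Right stainless tray: how far it stands out from its home against the board, in m: 0 = home, up to 0.085 = fully out; it slides along the station's -y only. Starts 0.04 to 0.08 out. Moves under about 4 N and stays where it is left.
- left_tray_wall (a point): Mid-length of the top edge of the left tray's outer wall, on its outside face; moves with the tray; at home 166 mm from the station's origin along +y. The wall is 308 mm long, spans 12 to 40 mm above the counter and can be pushed from outside, where only the rails lie in front of it.
- right_tray_wall (a point): Mid-length of the top edge of the right tray's outer wall, on its outside face; moves with the tray; at home 166 mm from the station's origin along -y. The wall is 308 mm long, spans 12 to 40 mm above the counter and can be pushed from outside, where only the rails lie in front of it.
- left_tray_floor (a point): Centre of the left tray's floor surface, 16 mm above the counter (14 mm below the board's top). Floor inside 300 x 96 mm. Walls on the outer side and both ends, none towards the board: at home the floor starts 1 mm from the board's long edge, which is 65 mm from the station's origin along +y.
- right_tray_floor (a point): Centre of the right tray's floor surface, 16 mm above the counter (14 mm below the board's top). Floor inside 300 x 96 mm. Walls on the outer side and both ends, none towards the board: at home the floor starts 1 mm from the board's long edge, which is 65 mm from the station's origin along -y.
- coaster1_center (a point): Centre of a pale round wooden coaster, 60 mm across, 12 mm thick, about 50 g. The four are alike and start flat in a row along the board, about 70 mm apart, at most 15 mm off its centre line; their centres are then 36 mm above the counter, in a tray 22 mm.
- coaster2_center (a point): Centre of a pale round wooden coaster, 60 mm across, 12 mm thick, about 50 g. Like the first.
- coaster3_center (a point): Centre of a pale round wooden coaster, 60 mm across, 12 mm thick, about 50 g. Like the first.
- coaster4_center (a point): Centre of a pale round wooden coaster, 60 mm across, 12 mm thick, about 50 g. Like the first.
- turntable: White plastic turntable, 200 mm across, with four closed spice tubs standing on it, 101 mm high in all; origin at the centre of its underside. To be left alone.
- saucepan: Steel saucepan, 166 mm across, 95 mm high, its handle reaching 240 mm from the centre; origin at the centre of its underside. To be left alone.
- tumbler: Glass tumbler, 72 mm across, 110 mm high; origin at the centre of its underside. To be left alone.
There are look-alikes about, which are no part of the job. What is shaped like the part that bears coaster2_center but green is not meant. What is shaped like the part that bears coaster1_center but green is not meant.

How it is judged:
On the way, in this order (a step that is already met when the one before it is completed fails the run):
1. both trays are home against the board while all four coasters still lie on the board (value of joint each of left_tray, right_tray below 0.006 m and height (world z) of each of coaster1_center, coaster2_center, coaster3_center, coaster4_center above 0.031 m), for 0.2 s.
2. each tray holds a coaster (((y of coaster1_center in the frame of station above 0.093 m and height (world z) of coaster1_center between 0.018 and 0.026 m) or (y of coaster2_center in the frame of station above 0.093 m and height (world z) of coaster2_center between 0.018 and 0.026 m) or (y of coaster3_center in the frame of station above 0.093 m and height (world z) of coaster3_center between 0.018 and 0.026 m) or (y of coaster4_center in the frame of station above 0.093 m and height (world z) of coaster4_center between 0.018 and 0.026 m)) and ((y of coaster1_center in the frame of station below -0.093 m and height (world z) of coaster1_center between 0.018 and 0.026 m) or (y of coaster2_center in the frame of station below -0.093 m and height (world z) of coaster2_center between 0.018 and 0.026 m) or (y of coaster3_center in the frame of station below -0.093 m and height (world z) of coaster3_center between 0.018 and 0.026 m) or (y of coaster4_center in the frame of station below -0.093 m and height (world z) of coaster4_center between 0.018 and 0.026 m))), for 0.2 s.
At the end, for the whole second after the job is handed in: Each tray holds exactly two coasters lying flat on its floor (coaster centre 18 to 26 mm above the counter and at least 93 mm from the board's long centre line), at rest; both trays less than 6 mm from home (value of joint each of left_tray, right_tray below 0.006 m and (((y of coaster1_center in the frame of station above 0.093 m and height (world z) of coaster1_center between 0.018 and 0.026 m) and (y of coaster2_center in the frame of station above 0.093 m and height (world z) of coaster2_center between 0.018 and 0.026 m) and (y of coaster3_center in the frame of station below -0.093 m and height (world z) of coaster3_center between 0.018 and 0.026 m) and (y of coaster4_center in the frame of station below -0.093 m and height (world z) of coaster4_center between 0.018 and 0.026 m)) or ((y of coaster1_center in the frame of station above 0.093 m and height (world z) of coaster1_center between 0.018 and 0.026 m) and (y of coaster2_center in the frame of station below -0.093 m and height (world z) of coaster2_center between 0.018 and 0.026 m) and (y of coaster3_center in the frame of station above 0.093 m and height (world z) of coaster3_center between 0.018 and 0.026 m) and (y of coaster4_center in the frame of station below -0.093 m and height (world z) of coaster4_center between 0.018 and 0.026 m)) or ((y of coaster1_center in the frame of station below -0.093 m and height (world z) of coaster1_center between 0.018 and 0.026 m) and (y of coaster2_center in the frame of station above 0.093 m and height (world z) of coaster2_center between 0.018 and 0.026 m) and (y of coaster3_center in the frame of station above 0.093 m and height (world z) of coaster3_center between 0.018 and 0.026 m) and (y of coaster4_center in the frame of station below -0.093 m and height (world z) of coaster4_center between 0.018 and 0.026 m)) or ((y of coaster1_center in the frame of station above 0.093 m and height (world z) of coaster1_center between 0.018 and 0.026 m) and (y of coaster2_center in the frame of station below -0.093 m and height (world z) of coaster2_center between 0.018 and 0.026 m) and (y of coaster3_center in the frame of station below -0.093 m and height (world z) of coaster3_center between 0.018 and 0.026 m) and (y of coaster4_center in the frame of station above 0.093 m and height (world z) of coaster4_center between 0.018 and 0.026 m)) or ((y of coaster1_center in the frame of station below -0.093 m and height (world z) of coaster1_center between 0.018 and 0.026 m) and (y of coaster2_center in the frame of station above 0.093 m and height (world z) of coaster2_center between 0.018 and 0.026 m) and (y of coaster3_center in the frame of station below -0.093 m and height (world z) of coaster3_center between 0.018 and 0.026 m) and (y of coaster4_center in the frame of station above 0.093 m and height (world z) of coaster4_center between 0.018 and 0.026 m)) or ((y of coaster1_center in the frame of station below -0.093 m and height (world z) of coaster1_center between 0.018 and 0.026 m) and (y of coaster2_center in the frame of station below -0.093 m and height (world z) of coaster2_center between 0.018 and 0.026 m) and (y of coaster3_center in the frame of station above 0.093 m and height (world z) of coaster3_center between 0.018 and 0.026 m) and (y of coaster4_center in the frame of station above 0.093 m and height (world z) of coaster4_center between 0.018 and 0.026 m))) and linear speed of each of coaster1, coaster2, coaster3, coaster4 below 0.01 m/s); the robot touches nothing.
It fails at once if a tray holds two coasters while the other holds none (((((y of coaster2_center in the frame of station above 0.093 m and height (world z) of coaster2_center between 0.018 and 0.026 m) and (y of coaster1_center in the frame of station above 0.093 m and height (world z) of coaster1_center between 0.018 and 0.026 m)) or ((y of coaster3_center in the frame of station above 0.093 m and height (world z) of coaster3_center between 0.018 and 0.026 m) and (y of coaster1_center in the frame of station above 0.093 m and height (world z) of coaster1_center between 0.018 and 0.026 m)) or ((y of coaster3_center in the frame of station above 0.093 m and height (world z) of coaster3_center between 0.018 and 0.026 m) and (y of coaster2_center in the frame of station above 0.093 m and height (world z) of coaster2_center between 0.018 and 0.026 m)) or ((y of coaster4_center in the frame of station above 0.093 m and height (world z) of coaster4_center between 0.018 and 0.026 m) and (y of coaster1_center in the frame of station above 0.093 m and height (world z) of coaster1_center between 0.018 and 0.026 m)) or ((y of coaster4_center in the frame of station above 0.093 m and height (world z) of coaster4_center between 0.018 and 0.026 m) and (y of coaster2_center in the frame of station above 0.093 m and height (world z) of coaster2_center between 0.018 and 0.026 m)) or ((y of coaster4_center in the frame of station above 0.093 m and height (world z) of coaster4_center between 0.018 and 0.026 m) and (y of coaster3_center in the frame of station above 0.093 m and height (world z) of coaster3_center between 0.018 and 0.026 m))) and not ((y of coaster1_center in the frame of station below -0.093 m and height (world z) of coaster1_center between 0.018 and 0.026 m) or (y of coaster2_center in the frame of station below -0.093 m and height (world z) of coaster2_center between 0.018 and 0.026 m) or (y of coaster3_center in the frame of station below -0.093 m and height (world z) of coaster3_center between 0.018 and 0.026 m) or (y of coaster4_center in the frame of station below -0.093 m and height (world z) of coaster4_center between 0.018 and 0.026 m))) or ((((y of coaster2_center in the frame of station below -0.093 m and height (world z) of coaster2_center between 0.018 and 0.026 m) and (y of coaster1_center in the frame of station below -0.093 m and height (world z) of coaster1_center between 0.018 and 0.026 m)) or ((y of coaster3_center in the frame of station below -0.093 m and height (world z) of coaster3_center between 0.018 and 0.026 m) and (y of coaster1_center in the frame of station below -0.093 m and height (world z) of coaster1_center between 0.018 and 0.026 m)) or ((y of coaster3_center in the frame of station below -0.093 m and height (world z) of coaster3_center between 0.018 and 0.026 m) and (y of coaster2_center in the frame of station below -0.093 m and height (world z) of coaster2_center between 0.018 and 0.026 m)) or ((y of coaster4_center in the frame of station below -0.093 m and height (world z) of coaster4_center between 0.018 and 0.026 m) and (y of coaster1_center in the frame of station below -0.093 m and height (world z) of coaster1_center between 0.018 and 0.026 m)) or ((y of coaster4_center in the frame of station below -0.093 m and height (world z) of coaster4_center between 0.018 and 0.026 m) and (y of coaster2_center in the frame of station below -0.093 m and height (world z) of coaster2_center between 0.018 and 0.026 m)) or ((y of coaster4_center in the frame of station below -0.093 m and height (world z) of coaster4_center between 0.018 and 0.026 m) and (y of coaster3_center in the frame of station below -0.093 m and height (world z) of coaster3_center between 0.018 and 0.026 m))) and not ((y of coaster1_center in the frame of station above 0.093 m and height (world z) of coaster1_center between 0.018 and 0.026 m) or (y of coaster2_center in the frame of station above 0.093 m and height (world z) of coaster2_center between 0.018 and 0.026 m) or (y of coaster3_center in the frame of station above 0.093 m and height (world z) of coaster3_center between 0.018 and 0.026 m) or (y of coaster4_center in the frame of station above 0.093 m and height (world z) of coaster4_center between 0.018 and 0.026 m)))).
It fails at once if a coaster is lifted (its centre more than 75 mm above the counter) (height (world z) of any of coaster1_center, coaster2_center, coaster3_center, coaster4_center above 0.075 m).
It fails at once if the turntable, saucepan or tumbler is moved more than 30 mm or tipped over (distance of any of turntable, saucepan, tumbler from where it was at the start of the episode above 0.03 m or angle between any of turntable, saucepan, tumbler's own z axis and vertical above 0.4 rad).
It also fails if it takes over 54 s, if anything falls off the work surface, if the arm or the gripper's body presses on something with over 40 N, if the wrist force passes 120 N, or if a joint passes its speed limit or range.

## Working session

There is one attempt and no reset: what is moved stays moved. The work goes in short steps, Python scripts to look and compute and a tool call to move; the robot and the scene stay as the last step left them, time stands still between calls to the robot, and variables do not carry over. Pictures are saved under pics/ and viewed, and the job is handed in when it is done.

Besides the shell and the picture viewer there is one more tool, called after "Call:" by a JSON object that holds its "op" and its "data", one argument or row to a line. carry_out: Moves the arm, as the interface text tells. Its arguments: {"type":"object","properties":{"steps":{"type":"array","items":{"type":"array","items":{"type":"array","items":{"type":"number"}}}}},"required":["steps"]}

```bash
mkdir -p pics; python3 - <<'E'
from plant import state,capture,tip_extent
import cv2
s=state();print(s['clock'],s['tool_pos'],s['orientation'],s['width'],tip_extent)
for n in('top','side'):
    c=capture(n);cv2.imwrite(f'pics/{n}0.png',c['color']);print(n,c['fx'],c['fy'],c['cx'],c['cy'],c['origin'],c['orientation'])
E
```

```text
0.0 [ 0.2047587 -0.6161372  0.236504 ] [ 8.10995576e-01 -5.85050904e-01 -1.04228152e-03 -7.27246241e-04] 0.09329950317169272 0.019
top 438.5334988857142 438.5334988857142 257.20188106216034 201.24793811851413 [ 0.24559531 -0.01710291  1.35493593] [ 0.71442599 -0.69109815  0.07487156 -0.0798317 ]
side 416.88842774949586 416.88842774949586 251.44062599114594 189.48190040573363 [0.35122312 1.38591241 0.86271937] [-0.04111712  0.86587952 -0.49740222  0.03395688]
```

View pics/top0.png

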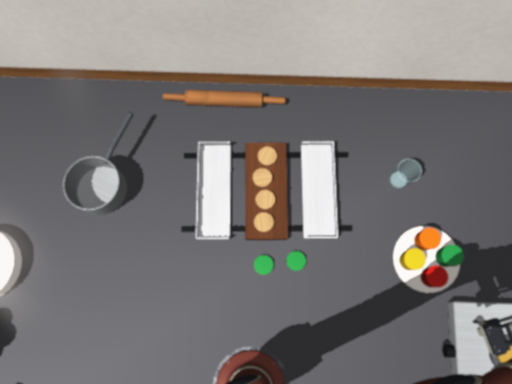

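View pics/side0.png

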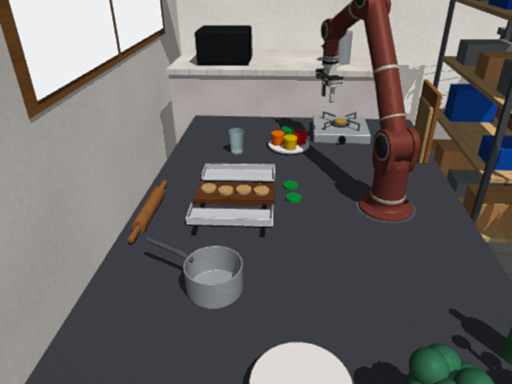

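The top view shows four pale coasters on the dark board at about (267,156), (262,177), (265,199) and (264,222). The two green discs at (263,264) and (296,260) lie on the counter and are the look-alikes. Both trays stand out, left at (214,190) and right at (320,190). Next I'll measure these and check a crop.

```bash
cat > h.py <<'E'
import numpy as np,cv2
from scipy.spatial.transform import Rotation as R
from plant import state,capture
def ray(c,uv,z):
    uv=np.atleast_2d(uv).astype(float)
    d=np.c_[(uv[:,0]-c['cx'])/c['fx'],(uv[:,1]-c['cy'])/c['fy'],np.ones(len(uv))]
    d=R.from_quat(c['orientation']).apply(d);o=np.array(c['origin'])
    return o+d*((z-o[2])/d[:,2])[:,None]
def proj(c,p):
    q=R.from_quat(c['orientation']).inv().apply(np.atleast_2d(p)-np.array(c['origin']))
    return np.c_[c['fx']*q[:,0]/q[:,2]+c['cx'],c['fy']*q[:,1]/q[:,2]+c['cy']]
def blobs(m,amin):
    n,l,s,ce=cv2.connectedComponentsWithStats(m.astype(np.uint8))
    return [(ce[i],s[i],l==i) for i in range(1,n) if s[i,4]>=amin]
E
python3 - <<'E'
from h import *
c=capture('top');im=c['color'];hsv=cv2.cvtColor(im,cv2.COLOR_BGR2HSV)
for u,v in[(267,156),(255,166),(283,210),(214,190),(198,190),(263,264),(150,250)]:print(u,v,hsv[v,u])
cv2.imwrite('pics/crop0.png',cv2.resize(im[130:280,175:360],None,fx=4,fy=4,interpolation=cv2.INTER_CUBIC))
c=capture('side');cv2.imwrite('pics/crops0.png',cv2.resize(c['color'][150:250,175:315],None,fx=5,fy=5,interpolation=cv2.INTER_CUBIC))
E
```

```text
267 156 [ 18 110 234]
255 166 [ 11 156 119]
283 210 [ 11 157 112]
214 190 [135   2 242]
198 190 [130   5 157]
263 264 [ 67 171 183]
150 250 [114  11 112]
```

View pics/crop0.png

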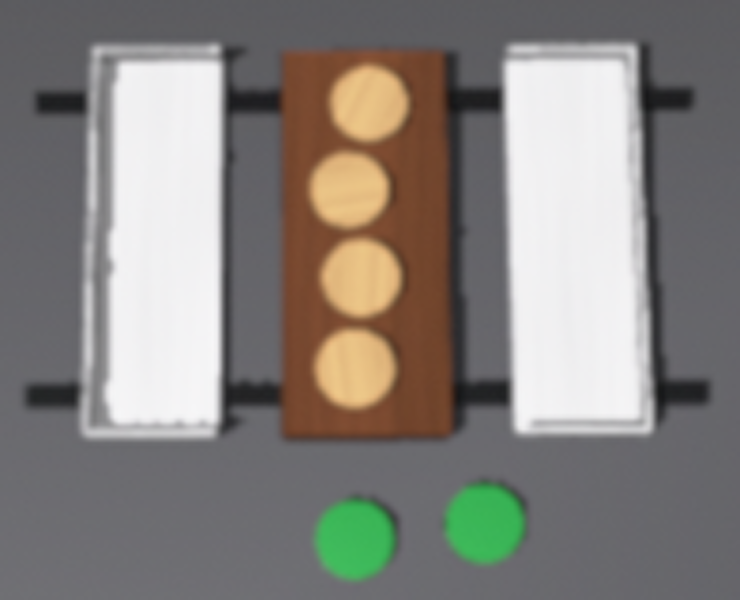

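View pics/crops0.png

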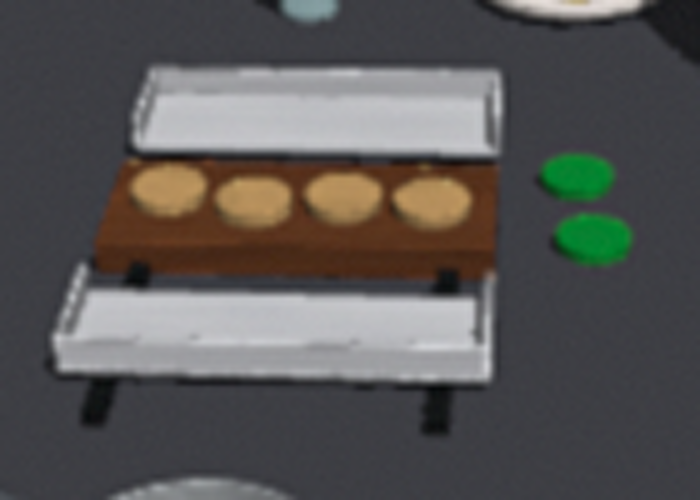

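The crop confirms it: the four pale discs on the board are the coasters, and the two green discs on the counter are not. The trays are empty.

```bash
cat > meas.py <<'E'
from h import *
def measure(c,verbose=True):
    im=c['color'];h=cv2.cvtColor(im,cv2.COLOR_BGR2HSV)
    roi=np.zeros(h.shape[:2],bool);roi[125:290,170:370]=1
    H,S,V=h[...,0],h[...,1],h[...,2]
    pale=roi&(H<30)&(S>60)&(V>160)
    wood=roi&(H<30)&(S>80)
    cs=[ray(c,b[0],.042)[0] for b in blobs(pale,150)]
    ar=[b[1][4] for b in blobs(pale,150)]
    b=max(blobs(wood,500),key=lambda b:b[1][4])
    cnt,_=cv2.findContours(b[2].astype(np.uint8),0,1);cnt=max(cnt,key=cv2.contourArea)
    return cs,ar,cnt
E
python3 - <<'E'
from meas import *
c=capture('top');cs,ar,cnt=measure(c)
# hull of the board projected on z=.03
p=ray(c,cnt[:,0,:],.03)[:,:2]
r=cv2.minAreaRect((p*1000).astype(np.float32));print('board top',r)
r=cv2.minAreaRect((ray(c,cv2.convexHull(cnt)[:,0,:],.03)[:,:2]*1000).astype(np.float32))
print(cv2.boxPoints(r))
for p,a in zip(cs,ar):print('c',p.round(4),a)
h=cv2.cvtColor(c['color'],cv2.COLOR_BGR2HSV)
roi=np.zeros(h.shape[:2],bool);roi[125:290,170:370]=1
m=roi&(h[...,1]<25)&(h[...,2]>140)
for b in blobs(m,300):
    k,_=cv2.findContours(b[2].astype(np.uint8),0,1);k=max(k,key=cv2.contourArea)
    r=cv2.minAreaRect(k);print('tray px',r);bp=cv2.boxPoints(r);print(ray(c,bp,.04)[:,:2].round(4).tolist())
g=(h[...,0]>50)&(h[...,0]<80)&(h[...,1]>120)
for b in blobs(g,100):print('green',b[0],ray(c,b[0],.012)[0])
# station points check
for p in [(314,182),(404,143)]:pass
E
```

```text
board top ((579.5841064453125, -30.003128051757812), (311.308349609375, 133.1169891357422), 2.269803524017334)
[[ 421.416      30.338444]
 [ 426.68808  -102.6741  ]
 [ 737.7522    -90.34468 ]
 [ 732.4801     42.667862]]
c [ 0.6867 -0.0274  0.042 ] 294
c [ 0.6156 -0.0141  0.042 ] 304
c [ 0.5461 -0.0254  0.042 ] 311
c [ 0.4754 -0.0226  0.042 ] 318
tray px ((212.92076110839844, 190.0110626220703), (34.51436233520508, 98.83419036865234), 1.5074357986450195)
[[0.4157, 0.1826], [0.7305, 0.1948], [0.731, 0.0852], [0.4164, 0.0785]]
tray px ((318.7110900878906, 189.520751953125), (97.88714599609375, 35.119415283203125), 88.49256896972656)
[[0.7381, -0.1314], [0.7448, -0.2425], [0.4329, -0.2487], [0.4266, -0.143]]
green [450.28310502 255.16438356] [ 0.39557805 -0.59664872  0.012     ]
green [295.90066225 260.24172185] [ 0.3645201  -0.12650667  0.012     ]
green [263.64569536 264.12582781] [ 0.34951198 -0.02869706  0.012     ]
```

```bash
cat >> h.py <<'E'
SO=np.array([0.5797,-0.0300]);YAW=np.deg2rad(2.27)
def s2w(x,y,z): 
    a=np.array([np.cos(YAW),np.sin(YAW)]);b=np.array([-a[1],a[0]])
    return np.r_[SO+a*x+b*y,z]
def w2s(p):
    a=np.array([np.cos(YAW),np.sin(YAW)]);b=np.array([-a[1],a[0]]);d=np.array(p)[:2]-SO
    return np.r_[d@a,d@b,p[2]]
def to(x,y,z):
    s=state();q=R.from_quat(s['orientation']);t=R.from_matrix(np.c_[s2w(1,0,0)-s2w(0,0,0),-(s2w(0,1,0)-s2w(0,0,0)),[0,0,-1]])
    print('turn',np.rad2deg((q.inv()*t).as_rotvec()).round(2),'shift',q.inv().apply(s2w(x,y,z)-s['tool_pos']).round(4))
E
python3 - <<'E'
from meas import *
print(w2s([*state()['tool_pos']]))
c=capture('top')
for p in measure(c)[0]:print('coaster st',w2s(p).round(4))
for x,y in[(.6,-.45)]:pass
d=capture('side')
print('side px of board top corners',proj(d,[s2w(sx*.155,sy*.065,.03) for sx in(1,-1) for sy in(1,-1)]).round(1).tolist())
print('top',proj(c,[s2w(sx*.155,sy*.065,.03) for sx in(1,-1) for sy in(1,-1)]).round(1).tolist())
print('side px walls',proj(d,[s2w(sx*.154,y,.04) for y in (.2187,-.2155) for sx in(1,-1)]).round(1).tolist())
to(0,-.26,.2)
E
```

```text
[-0.39776028 -0.57118003  0.23707896]
coaster st [ 0.107  -0.0017  0.042 ]
coaster st [0.0365 0.0144 0.042 ]
coaster st [-0.0336  0.0059  0.042 ]
coaster st [-0.1041  0.0115  0.042 ]
side px of board top corners [[193.9, 197.4], [199.7, 181.1], [274.2, 198.9], [274.8, 182.3]]
top [[245.5, 142.3], [286.2, 142.0], [245.5, 238.9], [288.3, 238.6]]
side px walls [[185.9, 217.5], [273.1, 219.5], [205.6, 162.6], [275.2, 163.5]]
turn [-3.000e-02  3.000e-02 -7.389e+01] shift [-0.1887 -0.4685  0.0375]
```

Call:
{"op": "carry_out", "data": {
  "steps": [
    [[0,0,-73.9,-0.189,-0.4685,0.037,0],[0,0,-73.9,-0.189,-0.4685,0.037,0],[0,0,-73.9,-0.189,-0.4685,0.037,0],[0,0,-73.9,-0.189,-0.4685,0.037,0],[0,0,-73.9,-0.189,-0.4685,0.037,0],[0,0,-73.9,-0.189,-0.4685,0.037,0],[0,0,-73.9,-0.189,-0.4685,0.037,0],[0,0,-73.9,-0.189,-0.4685,0.037,0],[0,0,-73.9,-0.189,-0.4685,0.037,0],[0,0,-73.9,-0.189,-0.4685,0.037,0],[0,0,-73.9,-0.189,-0.4685,0.037,0],[0,0,-73.9,-0.189,-0.4685,0.037,0]]
  ]
}}

```text
clock: 1.35
tool_pos: [0.5861, -0.2929, 0.201]
orientation: [1.0, 0.02, 0.0, 0.0]
ft_force: [0.7, -0.0, -0.2]
width: 0.0177
```

```bash
python3 - <<'E'
from h import *
s=state();print(s['clock'],w2s(s['tool_pos']),s['ft_force'],s['width']);to(0,-.26,.037)
c=capture('top');cv2.imwrite('pics/top1.png',c['color'])
E
```

```text
1.35 [-0.00400512 -0.26293712  0.20103706] [ 0.69323849 -0.02469407 -0.24634684] 0.017670371387233496
turn [ 0.   -0.    0.06] shift [ 0.004  -0.0029  0.164 ]
```

View pics/top1.png

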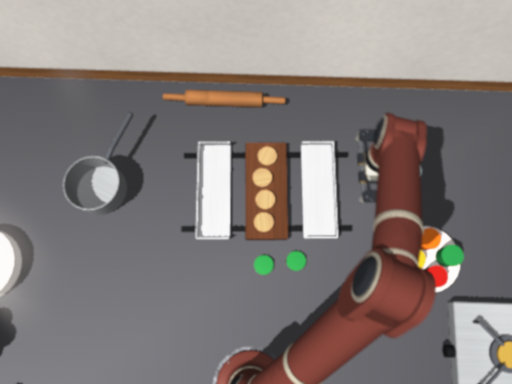

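The top view shows the gripper at about (370,165), just outside the right tray, with its long side parallel to the board. The wrist hides the tumbler, so I'll check the clearance in the side view.

```bash
python3 - <<'E'
from h import *
c=capture('side');cv2.imwrite('pics/side1.png',c['color']);print(state()['joints'])
E
```

```text
[ 0.62203755  0.68031534 -0.36650278  1.44623236  0.25088555  1.06015666
  0.26131105]
```

View pics/side1.png

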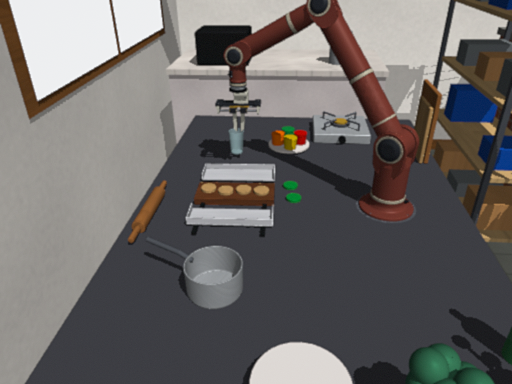

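The arm's elbow and wrist are well above everything. The tumbler stands behind the gripper at (236,140). I'll descend.

Call:
{"op": "carry_out", "data": {
  "steps": [
    [[0,0,0,0.004,-0.003,0.164,0],[0,0,0,0.004,-0.003,0.164,0],[0,0,0,0.004,-0.003,0.164,0],[0,0,0,0.004,-0.003,0.164,0],[0,0,0,0.004,-0.003,0.164,0],[0,0,0,0.004,-0.003,0.164,0]]
  ]
}}

```text
clock: 1.95
tool_pos: [0.5872, -0.2906, 0.0353]
orientation: [1.0, 0.02, -0.002, -0.001]
ft_force: [0.7, 0.2, 0.3]
width: 0.0001
```

Call:
{"op": "carry_out", "data": {
  "steps": [
    [[0,0,0,0,-0.01,0,0],[0,0,0,0,-0.02,0,0],[0,0,0,0,-0.03,0,0],[0,0,0,0,-0.04,0,0],[0,0,0,0,-0.05,0,0],[0,0,0,0,-0.06,0,0],[0,0,0,0,-0.06,0,0]]
  ]
}}

```text
clock: 2.53
tool_pos: [0.5879, -0.2291, 0.039]
orientation: [1.0, 0.021, 0.002, 0.0]
ft_force: [0.4, -0.2, 0.7]
width: 0.0004
```

```bash
python3 - <<'E'
from h import *
s=state();print(s['clock'],w2s(s['tool_pos']),s['ft_force'],s['width']);to(0,-.175,.037)
c=capture('top');cv2.imwrite('pics/top2.png',cv2.resize(c['color'][130:280,175:375],None,fx=4,fy=4))
E
```

```text
2.5333 [ 0.00028295 -0.19926171  0.03896793] [ 0.40076151 -0.2480286   0.67865058] 0.0004062612261332989
turn [ 0.06 -0.19  0.15] shift [-0.0002 -0.0243  0.0019]
```

View pics/top2.png

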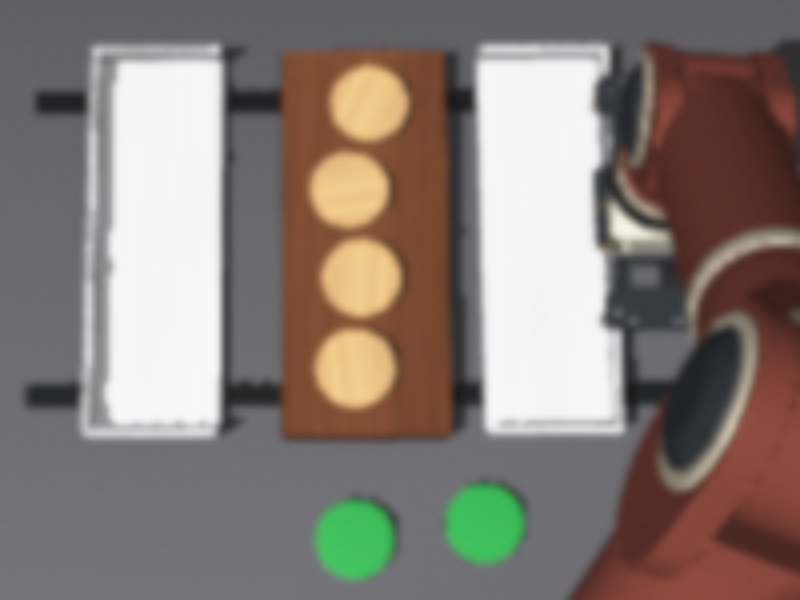

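The tray has moved in. The gap is now about (448–478 px)/4, roughly 23 mm. I'll continue slowly.

Call:
{"op": "carry_out", "data": {
  "steps": [
    [[0,0,0,0,-0.006,0.001,0],[0,0,0,0,-0.012,0.001,0],[0,0,0,0,-0.018,0.001,0],[0,0,0,0,-0.021,0.001,0],[0,0,0,0,-0.021,0.001,0]]
  ]
}}

```text
clock: 3.0
tool_pos: [0.5857, -0.2084, 0.0362]
orientation: [1.0, 0.02, -0.0, -0.001]
ft_force: [1.5, -2.1, 1.7]
width: 0.0007
```

Call:
{"op": "carry_out", "data": {
  "steps": [
    [[0,0,0,0,-0.002,0,0],[0,0,0,0,-0.002,0,0],[0,0,0,0,-0.002,0,0]]
  ]
}}

```text
clock: 3.25
tool_pos: [0.5856, -0.2075, 0.036]
orientation: [1.0, 0.02, -0.0, -0.0]
ft_force: [0.6, -3.3, 1.7]
width: 0.0005
```

Call:
{"op": "carry_out", "data": {
  "steps": [
    [[0,0,0,0,-0.002,0,0],[0,0,0,0,-0.002,0,0],[0,0,0,0,-0.002,0,0]]
  ]
}}

```text
clock: 3.5
tool_pos: [0.5855, -0.2057, 0.0359]
orientation: [1.0, 0.02, -0.0, -0.0]
ft_force: [1.6, -3.2, 1.3]
width: 0.0006
```

```bash
python3 - <<'E'
from h import *
s=state();print(s['clock'],w2s(s['tool_pos']),s['ft_force'],s['joint_efforts'])
c=capture('top');cv2.imwrite('pics/top3.png',cv2.resize(c['color'][130:280,175:375],None,fx=4,fy=4))
E
```

```text
3.5 [-0.00118683 -0.17583629  0.03592948] [ 1.61421964 -3.21269253  1.29341421] [-1.82321649e+00 -4.67539036e+01 -4.88383591e+00 -9.40060973e+00
 -6.55657053e-01  3.92932724e-01  3.03477177e-02]
```

View pics/top3.png

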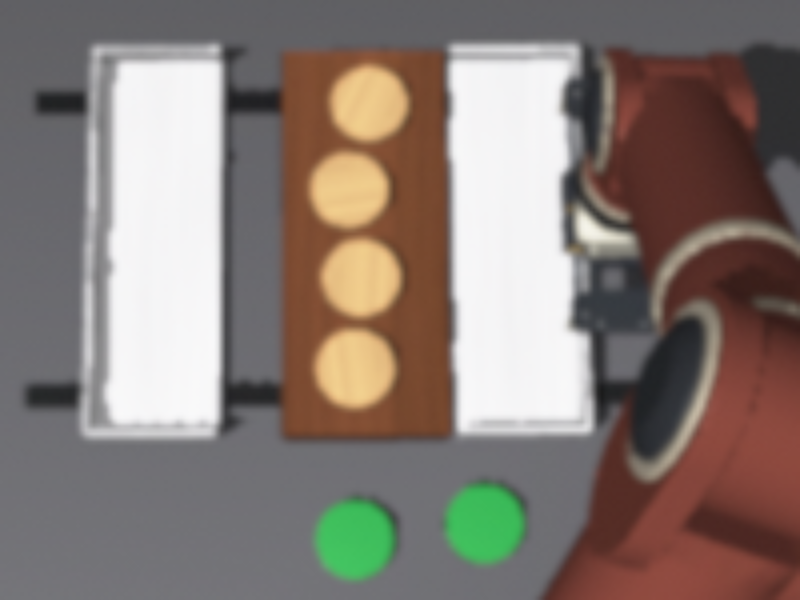

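The tray is nearly home and moves under a steady 3 N or so. I'll inch on until the force climbs.

Call:
{"op": "carry_out", "data": {
  "steps": [
    [[0,0,0,0,-0.002,0,0],[0,0,0,0,-0.002,0,0],[0,0,0,0,-0.002,0,0]]
  ]
}}

```text
clock: 3.8
tool_pos: [0.5854, -0.2036, 0.0359]
orientation: [1.0, 0.02, -0.0, -0.0]
ft_force: [2.0, -3.9, -0.3]
width: 0.0003
```

Call:
{"op": "carry_out", "data": {
  "steps": [
    [[0,0,0,0,-0.002,0,0],[0,0,0,0,-0.002,0,0],[0,0,0,0,-0.002,0,0]]
  ]
}}

```text
clock: 4.05
tool_pos: [0.5853, -0.2023, 0.036]
orientation: [1.0, 0.02, 0.0, 0.0]
ft_force: [2.1, -4.9, -1.9]
width: 0.0006
```

Call:
{"op": "carry_out", "data": {
  "steps": [
    [[0,0,0,0,-0.002,0,0],[0,0,0,0,-0.002,0,0],[0,0,0,0,-0.002,0,0]]
  ]
}}

```text
clock: 4.3
tool_pos: [0.5853, -0.2022, 0.036]
orientation: [1.0, 0.019, 0.0, 0.002]
ft_force: [1.4, -7.4, -1.4]
width: 0.0005
```

Call:
{"op": "carry_out", "data": {
  "steps": [
    [[0,0,0,0,-0.002,0,0],[0,0,0,0,-0.002,0,0],[0,0,0,0,-0.002,0,0]]
  ]
}}

```text
clock: 4.55
tool_pos: [0.5853, -0.2022, 0.036]
orientation: [1.0, 0.019, 0.001, 0.003]
ft_force: [3.4, -9.6, -3.2]
width: 0.0007
```

```bash
python3 - <<'E'
from h import *
s=state();print(s['clock'],w2s(s['tool_pos']),s['ft_force'])
c=capture('top');cv2.imwrite('pics/top4.png',cv2.resize(c['color'][130:280,175:375],None,fx=4,fy=4))
E
```

```text
4.55 [-0.00124482 -0.17232626  0.0360085 ] [ 3.44773834 -9.63235032 -3.19354438]
```

View pics/top4.png

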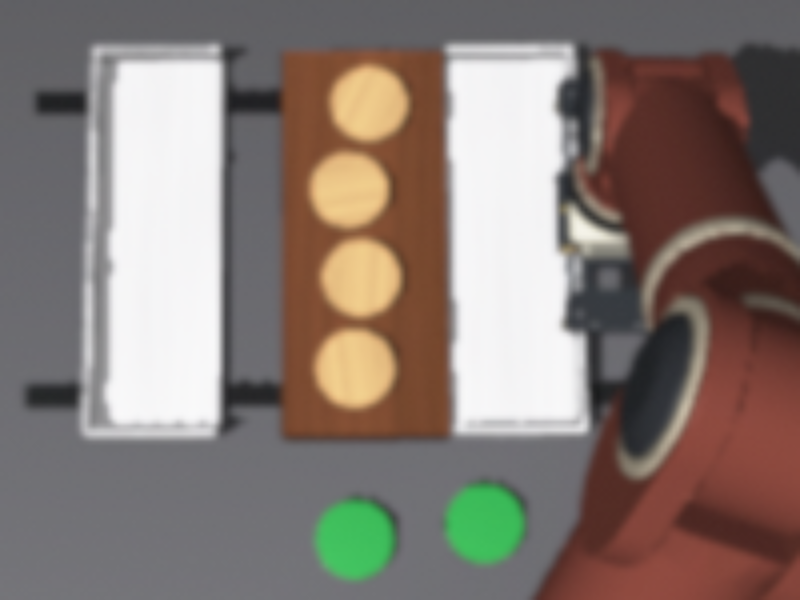

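The force rose to 9.6 N with no further motion, so the right tray is home. The TCP reads −172 mm, against the −173.5 mm expected. Now I'll back off, rise and cross to the left.

Call:
{"op": "carry_out", "data": {
  "steps": [
    [[0,0,0,0,0.015,0,0],[0,0,0,0,0.015,-0.04,0],[0,0,0,0,0.015,-0.08,0],[0,0,0,0,0.0,-0.09,0],[0,0,0,0,-0.04,-0.09,0],[0,0,0,0,-0.08,-0.09,0],[0,0,0,0,-0.12,-0.09,0],[0,0,0,0,-0.16,-0.09,0],[0,0,0,0,-0.2,-0.09,0],[0,0,0,0,-0.24,-0.09,0],[0,0,0,0,-0.28,-0.09,0],[0,0,0,0,-0.32,-0.09,0]]
  ]
}}

```text
clock: 5.6
tool_pos: [0.5698, 0.1257, 0.1258]
orientation: [1.0, 0.021, -0.002, -0.001]
ft_force: [0.6, -0.5, -0.2]
width: 0.0006
```

```bash
python3 - <<'E'
from h import *
s=state();print(s['clock'],w2s(s['tool_pos']),s['ft_force']);to(0,.26,.036)
E
```

```text
5.6 [-0.00371882  0.15595246  0.12577834] [ 0.63786946 -0.48106163 -0.20529135]
turn [-0.11  0.23  0.13] shift [ 0.0043 -0.1039  0.09  ]
```

Call:
{"op": "carry_out", "data": {
  "steps": [
    [[0,0,0,0.004,-0.04,0,0],[0,0,0,0.004,-0.08,0,0],[0,0,0,0.004,-0.104,0,0],[0,0,0,0.004,-0.104,0,0],[0,0,0,0.004,-0.104,0.04,0],[0,0,0,0.004,-0.104,0.08,0],[0,0,0,0.004,-0.104,0.09,0],[0,0,0,0.004,-0.104,0.09,0]]
  ]
}}

```text
clock: 6.27
tool_pos: [0.5683, 0.2247, 0.0326]
orientation: [1.0, 0.02, -0.005, 0.002]
ft_force: [0.8, -0.5, 0.8]
width: 0.0001
```

```bash
python3 - <<'E'
from h import *
s=state();print(s['clock'],w2s(s['tool_pos']),s['ft_force']);to(0,.18,.036)
c=capture('top');cv2.imwrite('pics/top5.png',c['color'])
E
```

```text
6.2667 [-0.00125596  0.25492721  0.0325915 ] [ 0.76536746 -0.45265431  0.76222506]
turn [0.17 0.57 0.04] shift [ 0.0012  0.0749 -0.0032]
```

View pics/top5.png

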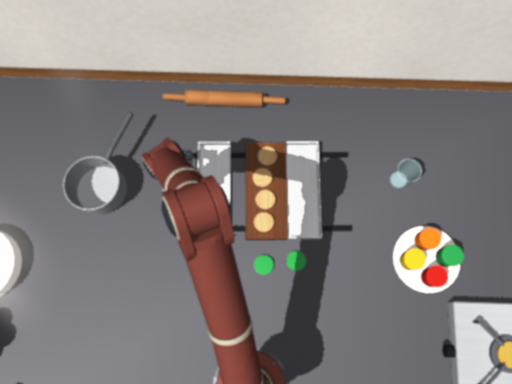

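The right tray is flush with the board at (288–320,190) and all coasters are still on it. The gripper is outside the left tray at about (180,170). Now I'll push inward.

Call:
{"op": "carry_out", "data": {
  "steps": [
    [[0,0,0,0.001,0.01,-0.001,0],[0,0,0,0.001,0.02,-0.001,0],[0,0,0,0.001,0.03,-0.001,0],[0,0,0,0.001,0.04,-0.001,0],[0,0,0,0.001,0.05,-0.001,0],[0,0,0,0.001,0.06,-0.001,0],[0,0,0,0.001,0.068,-0.001,0],[0,0,0,0.001,0.073,-0.001,0],[0,0,0,0.001,0.073,-0.001,0],[0,0,0,0.001,0.073,-0.001,0]]
  ]
}}

```text
clock: 7.15
tool_pos: [0.5762, 0.1513, 0.0371]
orientation: [1.0, 0.019, -0.0, 0.001]
ft_force: [-0.3, 0.0, 0.5]
width: 0.0005
```

Call:
{"op": "carry_out", "data": {
  "steps": [
    [[0,0,0,0,0.003,0,0],[0,0,0,0,0.003,0,0],[0,0,0,0,0.003,0,0]]
  ]
}}

```text
clock: 7.4
tool_pos: [0.5759, 0.1502, 0.0369]
orientation: [1.0, 0.02, -0.0, 0.0]
ft_force: [-0.2, 2.6, 0.0]
width: 0.0005
```

Call:
{"op": "carry_out", "data": {
  "steps": [
    [[0,0,0,0,0.003,0,0],[0,0,0,0,0.003,0,0],[0,0,0,0,0.003,0,0]]
  ]
}}

```text
clock: 7.65
tool_pos: [0.576, 0.1479, 0.0369]
orientation: [1.0, 0.02, -0.0, -0.001]
ft_force: [0.3, 4.7, -0.6]
width: 0.0002
```

```bash
python3 - <<'E'
from h import *
s=state();print(s['clock'],w2s(s['tool_pos']),s['ft_force'])
E
```

```text
7.65 [0.00333767 0.17793509 0.03693023] [ 0.30745368  4.68012949 -0.63871866]
```

Call:
{"op": "carry_out", "data": {
  "steps": [
    [[0,0,0,0,0.003,0,0],[0,0,0,0,0.003,0,0],[0,0,0,0,0.003,0,0]]
  ]
}}

```text
clock: 7.9
tool_pos: [0.576, 0.1479, 0.037]
orientation: [1.0, 0.021, 0.0, -0.003]
ft_force: [-0.5, 7.2, -1.1]
width: 0.0005
```

Call:
{"op": "carry_out", "data": {
  "steps": [
    [[0,0,0,0,0.002,0,0],[0,0,0,0,0.002,0,0],[0,0,0,0,0.002,0,0]]
  ]
}}

```text
clock: 8.15
tool_pos: [0.576, 0.1478, 0.0371]
orientation: [1.0, 0.022, 0.0, -0.004]
ft_force: [-0.4, 10.7, -2.7]
width: 0.0007
```

Call:
{"op": "carry_out", "data": {
  "steps": [
    [[0,0,0,0,0.002,0,0],[0,0,0,0,0.002,0,0],[0,0,0,0,0.002,0,0]]
  ]
}}

```text
clock: 8.4
tool_pos: [0.576, 0.1478, 0.0371]
orientation: [1.0, 0.022, 0.001, -0.005]
ft_force: [-0.8, 13.9, -3.4]
width: 0.0004
```

```bash
python3 - <<'E'
from h import *
s=state();print(s['clock'],w2s(s['tool_pos']),s['ft_force'])
E
```

```text
8.4 [0.00330199 0.17780168 0.03706064] [-0.75427658 13.93617338 -3.38484268]
```

The left tray is on its hard stop at +177.8 mm and the right one at −172.3 mm. That puts the station centre 2.75 mm further along +y, which agrees with the side view, and the finger half-depth at 9 mm. I'll update the frame, retreat and look.

Call:
{"op": "carry_out", "data": {
  "steps": [
    [[0,0,0,0,-0.025,0,0],[0,0,0,0,-0.025,-0.04,0],[0,0,0,0,-0.025,-0.08,0],[0,0,0,0,-0.025,-0.08,0.024],[0,0,0,0,-0.025,-0.08,0.024]]
  ]
}}

```text
clock: 8.82
tool_pos: [0.5772, 0.163, 0.1191]
orientation: [1.0, 0.019, 0.002, 0.001]
ft_force: [1.2, -0.7, -0.0]
width: 0.0096
```

```bash
sed -i 's/SO=.*;YAW/SO=np.array([0.5796,-0.0272]);YAW/' h.py; python3 - <<'E'
from meas import *
s=state();print(s['clock'],w2s(s['tool_pos']),s['width'])
c=capture('top');cv2.imwrite('pics/top6.png',cv2.resize(c['color'][100:280,140:375],None,fx=3,fy=3))
for p in measure(c)[0]:print('coaster st',w2s(p).round(4))
E
```

```text
8.8167 [0.0051334  0.19014702 0.1190936 ] 0.009557536188075866
coaster st [0.0362 0.0118 0.042 ]
coaster st [-0.0339  0.0032  0.042 ]
coaster st [-0.1009 -0.0031  0.042 ]
```

View pics/top6.png

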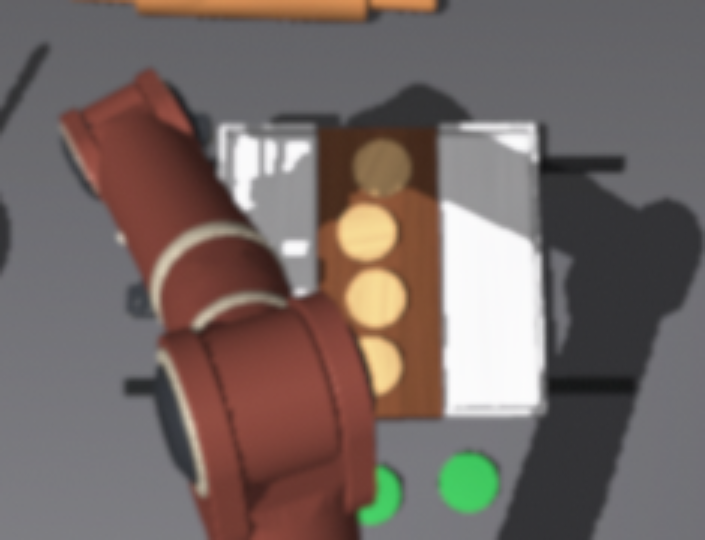

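Both trays are flush with the board, left edge at (318,·) and right edge at (440,·), and all the coasters are still on it. The first coaster goes to the right: A (x=.107, y=−.0045), approached from its +y side.

```bash
python3 - <<'E'
from h import *
to(.107,.05,.09);to(.107,.05,.0535)
E
```

```text
turn [ 0.19  0.01 -0.1 ] shift [0.1035 0.1395 0.0278]
turn [ 0.19  0.01 -0.1 ] shift [0.1035 0.1393 0.0643]
```

Call:
{"op": "carry_out", "data": {
  "steps": [
    [[0,0,0,0.03,0.04,0,0.024],[0,0,0,0.06,0.08,0,0.024],[0,0,0,0.09,0.12,0,0.024],[0,0,0,0.1035,0.1395,0,0.024],[0,0,0,0.1035,0.1395,0.02,0.024],[0,0,0,0.1035,0.1395,0.02,0.024]]
  ]
}}

```text
clock: 9.37
tool_pos: [0.6828, 0.021, 0.091]
orientation: [1.0, 0.015, -0.005, 0.004]
ft_force: [-1.4, 0.5, -1.4]
width: 0.0239
```

```bash
python3 - <<'E'
from h import *
s=state();print(s['clock'],w2s(s['tool_pos']),s['width'])
to(.107,.05,.0535)
E
```

```text
9.3667 [0.10504253 0.04404115 0.09101675] 0.023932615137999644
turn [ 0.39  0.55 -0.5 ] shift [ 0.0023 -0.0062  0.0375]
```

Call:
{"op": "carry_out", "data": {
  "steps": [
    [[0,0,0,0,0,0.01,0.024],[0,0,0,0,0,0.02,0.024],[0,0,0,0,0,0.02,0.024],[0,0,0,0,0,0.02,0.024]]
  ]
}}

```text
clock: 9.7
tool_pos: [0.6834, 0.0314, 0.0762]
orientation: [1.0, 0.021, -0.001, -0.0]
ft_force: [0.2, 0.5, 0.2]
width: 0.0241
```

```bash
python3 - <<'E'
from h import *
s=state();print(s['clock'],w2s(s['tool_pos']),s['width'])
to(.107,.05,.0535)
E
```

```text
9.7 [0.10600618 0.05446147 0.07624456] 0.024118007418708107
turn [-0.03  0.15  0.17] shift [0.001  0.0045 0.0227]
```

Call:
{"op": "carry_out", "data": {
  "steps": [
    [[0,0,0,0.001,0.003,0.008,0.024],[0,0,0,0.001,0.003,0.016,0.024],[0,0,0,0.001,0.003,0.022,0.024],[0,0,0,0.001,0.003,0.022,0.024],[0,0,0,0.001,0.003,0.022,0.024]]
  ]
}}

```text
clock: 10.12
tool_pos: [0.6854, 0.0268, 0.0545]
orientation: [1.0, 0.02, -0.001, 0.0]
ft_force: [-0.4, -0.2, -0.1]
width: 0.0241
```

```bash
python3 - <<'E'
from h import *
s=state();print(s['clock'],w2s(s['tool_pos']),s['width'],s['ft_force'])
to(.107,-.068,.0535)
c=capture('top');cv2.imwrite('pics/top7.png',cv2.resize(c['color'][100:280,140:375],None,fx=3,fy=3))
c=capture('side');cv2.imwrite('pics/side7.png',cv2.resize(c['color'][140:240,170:310],None,fx=5,fy=5))
E
```

```text
10.1167 [0.10780826 0.04980431 0.0545004 ] 0.024103754792810426 [-0.41915951 -0.17599964 -0.12014502]
turn [0.   0.07 0.02] shift [-0.0008  0.1178  0.001 ]
```

View pics/side7.png

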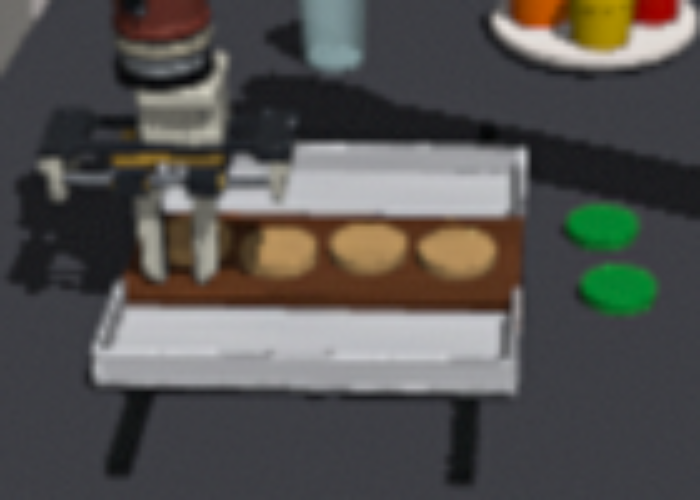

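The two fingertips, at (155,270) and (205,270), stand on the near side of coaster A and clear of B. I'll push towards the right tray.

Call:
{"op": "carry_out", "data": {
  "steps": [
    [[0,0,0,0,0.008,0.001,0.024],[0,0,0,0,0.017,0.001,0.024],[0,0,0,0,0.026,0.001,0.024],[0,0,0,0,0.036,0.001,0.024],[0,0,0,0,0.046,0.001,0.024],[0,0,0,0,0.056,0.001,0.024],[0,0,0,0,0.066,0.001,0.024],[0,0,0,0,0.076,0.001,0.024],[0,0,0,0,0.086,0.001,0.024],[0,0,0,0,0.096,0.001,0.024],[0,0,0,0,0.106,0.001,0.024],[0,0,0,0,0.112,0.001,0.024]]
  ]
}}

```text
clock: 11.22
tool_pos: [0.69, -0.0878, 0.0539]
orientation: [1.0, 0.019, -0.0, 0.001]
ft_force: [0.1, 0.0, 0.2]
width: 0.0233
```

Call:
{"op": "carry_out", "data": {
  "steps": [
    [[0,0,0,0,0.004,0,0.024],[0,0,0,0,0.008,0,0.024],[0,0,0,0,0.008,0,0.024]]
  ]
}}

```text
clock: 11.47
tool_pos: [0.6905, -0.0942, 0.054]
orientation: [1.0, 0.019, -0.0, 0.0]
ft_force: [-0.3, -0.3, 0.2]
width: 0.024
```

```bash
python3 - <<'E'
from h import *
s=state();print(s['clock'],w2s(s['tool_pos']),s['width'],s['ft_force'])
c=capture('top');cv2.imwrite('pics/top8.png',cv2.resize(c['color'][100:280,140:375],None,fx=3,fy=3))
c=capture('side');cv2.imwrite('pics/side8.png',cv2.resize(c['color'][140:240,170:310],None,fx=5,fy=5))
E
```

```text
11.4667 [ 0.10817439 -0.07137129  0.05404978] 0.024042163595384424 [-0.28601054 -0.26006336  0.18446875]
```

View pics/side8.png

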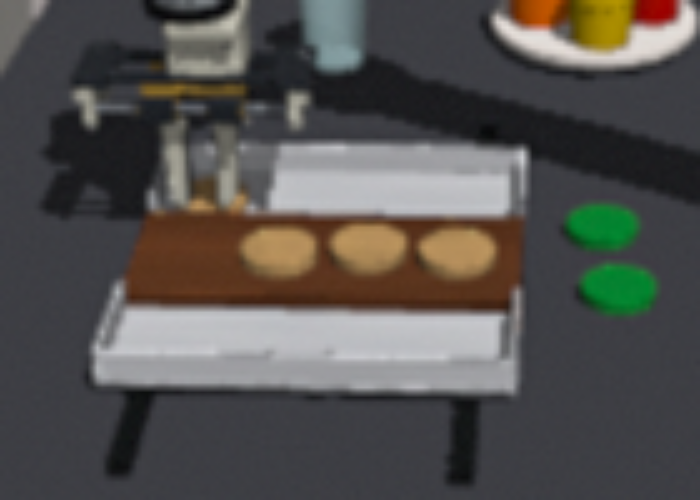

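View pics/top8.png

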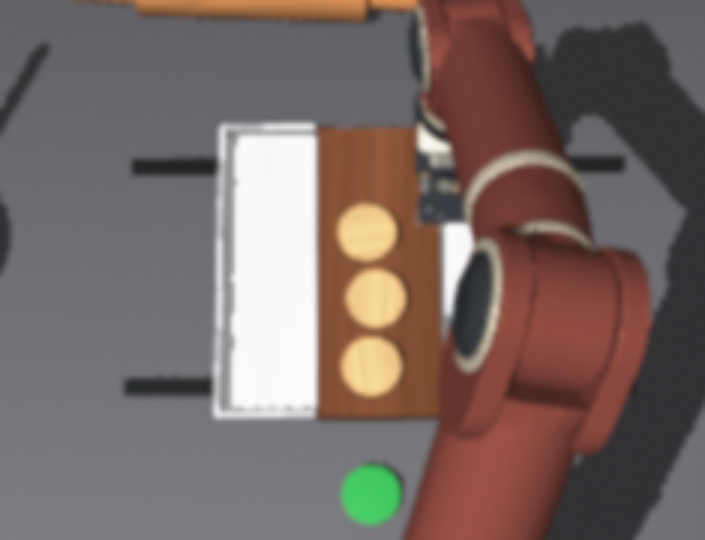

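Coaster A is off the board and in the right tray at (215,200) in the side crop. The others are untouched. Next is B (.0365,.0117), to the left tray.

Call:
{"op": "carry_out", "data": {
  "steps": [
    [[0,0,0,0,0,-0.03,0.024],[0,0,0,-0.03,0.0,-0.03,0.024],[0,0,0,-0.06,-0.02,-0.03,0.024],[0,0,0,-0.072,-0.03,-0.03,0.024],[0,0,0,-0.072,-0.03,-0.03,0.024],[0,0,0,-0.072,-0.03,-0.03,0.024],[0,0,0,-0.072,-0.03,-0.02,0.024],[0,0,0,-0.072,-0.03,-0.01,0.024],[0,0,0,-0.072,-0.03,0,0.024],[0,0,0,-0.072,-0.03,0,0.024]]
  ]
}}

```text
clock: 12.4
tool_pos: [0.6158, -0.0666, 0.0507]
orientation: [1.0, 0.02, -0.003, -0.0]
ft_force: [-0.6, -0.4, -0.8]
width: 0.0238
```

```bash
python3 - <<'E'
from meas import *
s=state();print(s['clock'],w2s(s['tool_pos']),s['width'],s['ft_force'])
to(.0365,.07,.0535)
c=capture('top');cv2.imwrite('pics/top9.png',cv2.resize(c['color'][100:280,140:375],None,fx=3,fy=3))
c=capture('side');cv2.imwrite('pics/side9.png',cv2.resize(c['color'][140:240,170:310],None,fx=5,fy=5))
E
```

```text
12.4 [ 0.03465619 -0.04081112  0.05070584] 0.023839367018289533 [-0.61316841 -0.40403461 -0.79597465]
turn [-0.01  0.31 -0.03] shift [ 0.0018 -0.1108 -0.0028]
```

View pics/side9.png

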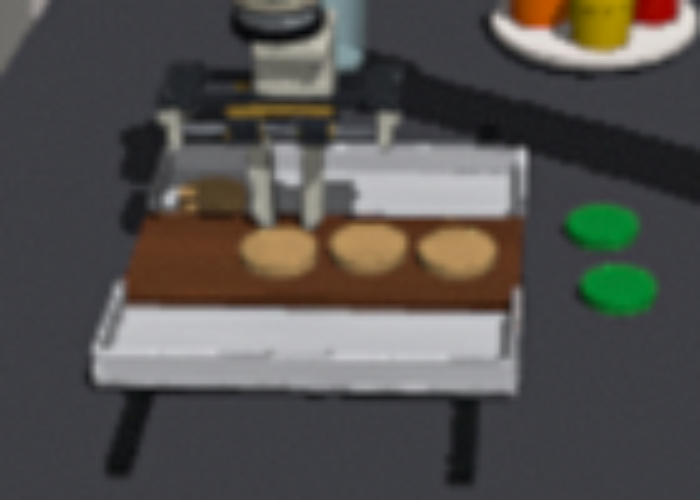

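View pics/top9.png

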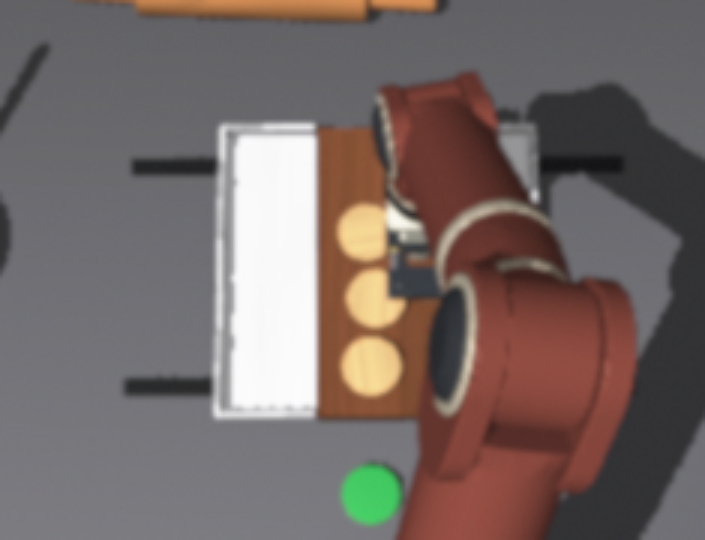

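A lies flat in the right tray at (215,195) and the fingers are behind B. I'll push left.

Call:
{"op": "carry_out", "data": {
  "steps": [
    [[0,0,0,0.001,-0.006,-0.0005,0.024],[0,0,0,0.001,-0.014,-0.0005,0.024],[0,0,0,0.001,-0.023,-0.0005,0.024],[0,0,0,0.001,-0.033,-0.0005,0.024],[0,0,0,0.001,-0.043,-0.0005,0.024],[0,0,0,0.001,-0.053,-0.0005,0.024],[0,0,0,0.001,-0.063,-0.0005,0.024],[0,0,0,0.001,-0.073,-0.0005,0.024],[0,0,0,0.001,-0.083,-0.0005,0.024],[0,0,0,0.001,-0.093,-0.0005,0.024],[0,0,0,0.001,-0.103,-0.0005,0.024],[0,0,0,0.001,-0.109,-0.0005,0.024]]
  ]
}}

```text
clock: 13.5
tool_pos: [0.6139, 0.0455, 0.0546]
orientation: [1.0, 0.021, -0.0, -0.001]
ft_force: [0.2, -0.4, -0.1]
width: 0.0241
```

Call:
{"op": "carry_out", "data": {
  "steps": [
    [[0,0,0,0,-0.003,0,0.024],[0,0,0,0,-0.006,0,0.024],[0,0,0,0,-0.006,0,0.024]]
  ]
}}

```text
clock: 13.75
tool_pos: [0.6139, 0.0496, 0.0547]
orientation: [1.0, 0.02, 0.0, -0.0]
ft_force: [-0.4, -1.0, 0.4]
width: 0.0241
```

```bash
python3 - <<'E'
from meas import *
s=state();print(s['clock'],w2s(s['tool_pos']),s['width'],s['ft_force'])
c=capture('top');cv2.imwrite('pics/top10.png',cv2.resize(c['color'][100:280,140:375],None,fx=3,fy=3))
c=capture('side');cv2.imwrite('pics/side10.png',cv2.resize(c['color'][140:240,170:310],None,fx=5,fy=5))
E
```

```text
13.75 [0.03726507 0.07536699 0.05466182] 0.02410857218010294 [-0.41605036 -0.96054189  0.43299594]
```

View pics/side10.png

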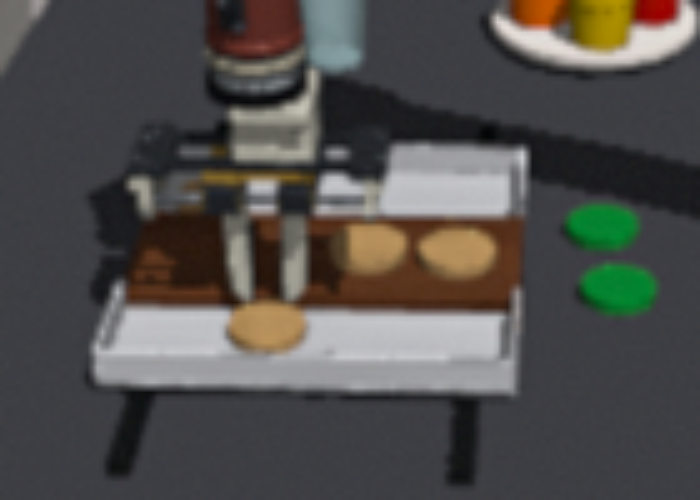

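View pics/top10.png

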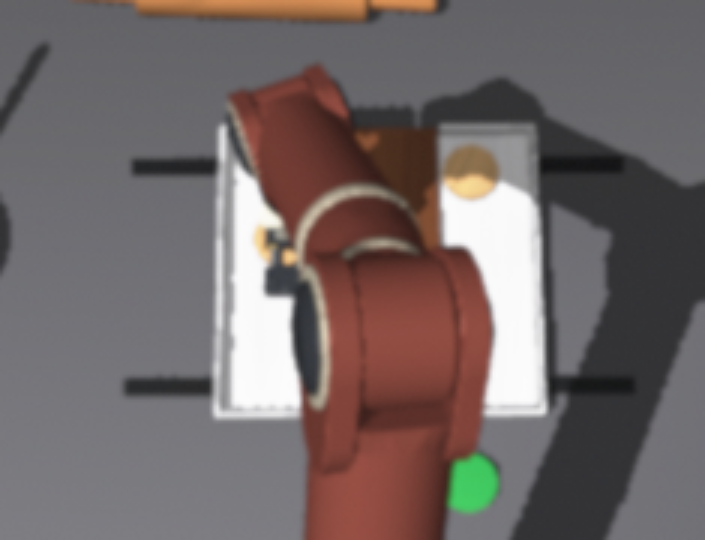

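B lies flat in the left tray at (267,325), and A is in the right tray at (470,172) in the top crop. Next is C (−.034,.003), to the right.

Call:
{"op": "carry_out", "data": {
  "steps": [
    [[0,0,0,0,0,-0.03,0.024],[0,0,0,-0.03,0.0,-0.03,0.024],[0,0,0,-0.06,0.015,-0.03,0.024],[0,0,0,-0.071,0.021,-0.03,0.024],[0,0,0,-0.071,0.021,-0.03,0.024],[0,0,0,-0.071,0.021,-0.03,0.024],[0,0,0,-0.071,0.021,-0.02,0.024],[0,0,0,-0.071,0.021,-0.01,0.024],[0,0,0,-0.071,0.021,0.001,0.024],[0,0,0,-0.071,0.021,0.001,0.024],[0,0,0,-0.071,0.021,0.001,0.024]]
  ]
}}

```text
clock: 14.77
tool_pos: [0.5432, 0.0255, 0.0521]
orientation: [1.0, 0.02, -0.001, -0.0]
ft_force: [1.1, -0.9, -0.7]
width: 0.0237
```

```bash
python3 - <<'E'
from meas import *
s=state();print(s['clock'],w2s(s['tool_pos']),s['width'],s['ft_force'])
to(-.034,-.072,.0535)
c=capture('side');cv2.imwrite('pics/side11.png',cv2.resize(c['color'][140:240,170:310],None,fx=5,fy=5))
E
```

```text
14.7667 [-0.03429338  0.05412862  0.05213175] 0.023733535514010824 [ 1.07324728 -0.91669777 -0.7158809 ]
turn [-0.01  0.15  0.05] shift [ 0.0002  0.1261 -0.0014]
```

View pics/side11.png

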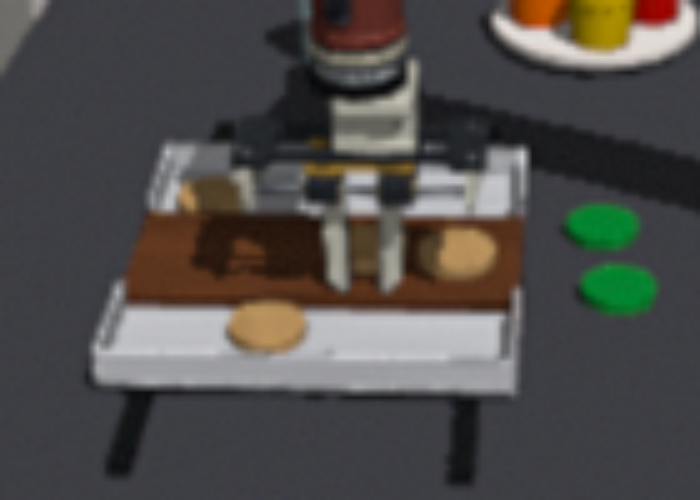

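The fingers stand on the near side of C, clear of D at (462,250). I'll push right.

Call:
{"op": "carry_out", "data": {
  "steps": [
    [[0,0,0,0,0.008,0,0.024],[0,0,0,0,0.017,0,0.024],[0,0,0,0,0.026,0,0.024],[0,0,0,0,0.036,0,0.024],[0,0,0,0,0.046,0,0.024],[0,0,0,0,0.056,0,0.024],[0,0,0,0,0.066,0,0.024],[0,0,0,0,0.076,0,0.024],[0,0,0,0,0.086,0,0.024],[0,0,0,0,0.096,0,0.024],[0,0,0,0,0.106,0,0.024],[0,0,0,0,0.114,0,0.024]]
  ]
}}

```text
clock: 15.82
tool_pos: [0.5481, -0.0905, 0.0535]
orientation: [1.0, 0.019, -0.0, 0.0]
ft_force: [0.2, -0.5, -0.5]
width: 0.0242
```

Call:
{"op": "carry_out", "data": {
  "steps": [
    [[0,0,0,0,0.005,0,0.024],[0,0,0,0,0.01,0,0.024],[0,0,0,0,0.011,0,0.024]]
  ]
}}

```text
clock: 16.07
tool_pos: [0.5486, -0.101, 0.0535]
orientation: [1.0, 0.019, -0.0, 0.0]
ft_force: [0.4, -0.6, 0.3]
width: 0.0239
```

```bash
python3 - <<'E'
from meas import *
s=state();print(s['clock'],w2s(s['tool_pos']),s['width'],s['ft_force'])
c=capture('top');cv2.imwrite('pics/top12.png',cv2.resize(c['color'][100:280,140:375],None,fx=3,fy=3))
c=capture('side');cv2.imwrite('pics/side12.png',cv2.resize(c['color'][140:240,170:310],None,fx=5,fy=5))
E
```

```text
16.0667 [-0.03386016 -0.07251488  0.05354685] 0.023891153450852954 [ 0.38931718 -0.58225806  0.34827994]
```

View pics/side12.png

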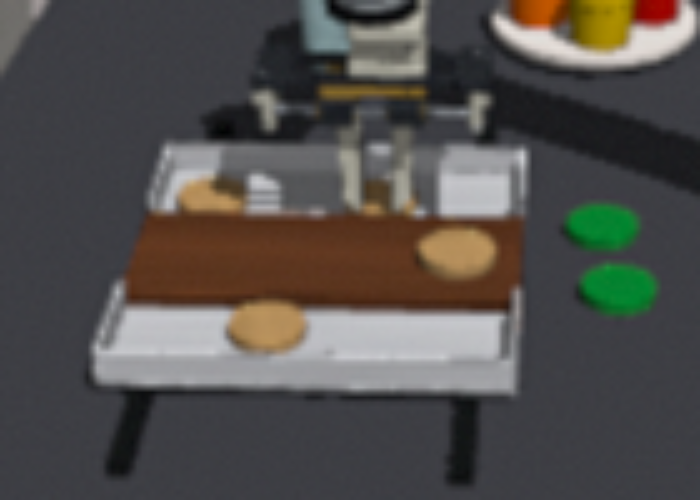

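C is in the right tray at (385,205). The last is D (−.104,.009), to the left.

Call:
{"op": "carry_out", "data": {
  "steps": [
    [[0,0,0,0,0,-0.03,0.024],[0,0,0,-0.03,0.0,-0.03,0.024],[0,0,0,-0.06,-0.02,-0.03,0.024],[0,0,0,-0.07,-0.029,-0.03,0.024],[0,0,0,-0.07,-0.029,-0.03,0.024],[0,0,0,-0.07,-0.029,-0.03,0.024],[0,0,0,-0.07,-0.029,-0.02,0.024],[0,0,0,-0.07,-0.029,-0.01,0.024],[0,0,0,-0.07,-0.029,0,0.024],[0,0,0,-0.07,-0.029,0,0.024],[0,0,0,-0.07,-0.029,0,0.024]]
  ]
}}

```text
clock: 17.08
tool_pos: [0.4772, -0.0736, 0.0523]
orientation: [1.0, 0.02, -0.001, -0.0]
ft_force: [-0.3, 0.2, 0.0]
width: 0.0241
```

```bash
python3 - <<'E'
from meas import *
s=state();print(s['clock'],w2s(s['tool_pos']),s['width'],s['ft_force'])
to(-.104,.074,.0535)
c=capture('side');cv2.imwrite('pics/side13.png',cv2.resize(c['color'][140:240,170:310],None,fx=5,fy=5))
E
```

```text
17.0833 [-0.10417365 -0.04234474  0.0523331 ] 0.02407472358335714 [-0.26822447  0.19120045  0.01166906]
turn [-0.02  0.14 -0.  ] shift [ 0.0002 -0.1163 -0.0011]
```

View pics/side13.png

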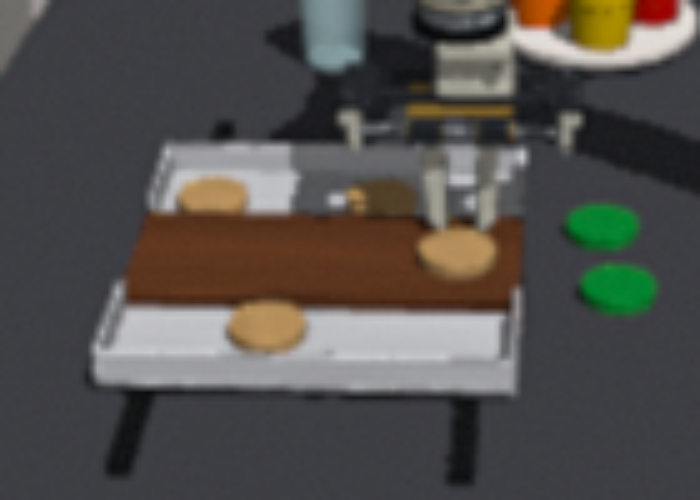

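The right tray holds A at (212,195) and C at (382,197), and the fingers are behind D. I'll push left.

Call:
{"op": "carry_out", "data": {
  "steps": [
    [[0,0,0,0,-0.006,0,0.024],[0,0,0,0,-0.014,0,0.024],[0,0,0,0,-0.023,0,0.024],[0,0,0,0,-0.033,0,0.024],[0,0,0,0,-0.043,0,0.024],[0,0,0,0,-0.053,0,0.024],[0,0,0,0,-0.063,0,0.024],[0,0,0,0,-0.073,0,0.024],[0,0,0,0,-0.083,0,0.024],[0,0,0,0,-0.093,0,0.024],[0,0,0,0,-0.103,0,0.024],[0,0,0,0,-0.109,0,0.024]]
  ]
}}

```text
clock: 18.13
tool_pos: [0.4732, 0.0374, 0.0537]
orientation: [1.0, 0.021, 0.0, -0.001]
ft_force: [0.3, 0.2, -0.4]
width: 0.0242
```

Call:
{"op": "carry_out", "data": {
  "steps": [
    [[0,0,0,0,-0.004,0,0.024],[0,0,0,0,-0.008,0,0.024],[0,0,0,0,-0.008,0,0.024]]
  ]
}}

```text
clock: 18.38
tool_pos: [0.473, 0.0443, 0.0537]
orientation: [1.0, 0.02, 0.0, -0.0]
ft_force: [0.0, 0.4, -0.3]
width: 0.024
```

Call:
{"op": "carry_out", "data": {
  "steps": [
    [[0,0,0,0,0,-0.03,0.024],[0,0,0,0,0,-0.06,0.024],[0,0,0,0,0,-0.1,0.024],[0,0,0,0,0,-0.14,0.024],[0,0,0,0,0.04,-0.16,0.024],[0,0,0,0,0.08,-0.16,0.024],[0,0,0,0,0.12,-0.16,0.024],[0,0,0,0,0.16,-0.16,0.024],[0,0,0,0,0.2,-0.16,0.024],[0,0,0,0,0.24,-0.16,0.024],[0,0,0,0,0.28,-0.16,0.024],[0,0,0,0,0.32,-0.16,0.024]]
  ]
}}

```text
clock: 19.38
tool_pos: [0.4847, -0.279, 0.2136]
orientation: [1.0, 0.019, -0.0, 0.0]
ft_force: [0.4, -0.2, -0.6]
width: 0.0242
```

Call:
{"op": "carry_out", "data": {
  "steps": [
    [[0,0,0,0,0.04,0,0.024],[0,0,0,0,0.08,0,0.024],[0,0,0,0,0.12,0,0.024],[0,0,0,0,0.12,0,0.024],[0,0,0,0,0.12,0,0.024]]
  ]
}}

```text
clock: 19.8
tool_pos: [0.4882, -0.4, 0.2124]
orientation: [1.0, 0.016, -0.001, 0.0]
ft_force: [0.1, 0.8, 0.2]
width: 0.0236
```

```bash
python3 - <<'E'
from meas import *
s=state();print(s['clock'],w2s(s['tool_pos']),s['width'],s['ft_force'])
c=capture('top');cv2.imwrite('pics/top14.png',cv2.resize(c['color'][100:280,140:375],None,fx=3,fy=3))
h=cv2.cvtColor(c['color'],cv2.COLOR_BGR2HSV)
roi=np.zeros(h.shape[:2],bool);roi[125:245,190:330]=1
for b in blobs(roi&(h[...,0]<30)&(h[...,1]>60)&(h[...,2]>160),100):print(b[0],b[1][4],w2s(ray(c,b[0],.028)[0]).round(4))
d=capture('side');cv2.imwrite('pics/side14.png',cv2.resize(d['color'][140:240,170:310],None,fx=5,fy=5))
print('exp left wall top px',proj(c,[s2w(x,y,.04) for y in(.166,-.166) for x in(.15,-.15)]))
E
```

```text
19.8 [-0.10610418 -0.36887738  0.21240742] 0.02364760022248821 [0.14774946 0.8218778  0.15874236]
[296.35019455 157.0311284 ] 257 [ 0.1052 -0.099   0.028 ]
[233.66409266 178.7992278 ] 259 [0.0351 0.0994 0.028 ]
[297.93090909 200.6       ] 275 [-0.0364 -0.1003  0.028 ]
[233.68613139 222.9379562 ] 274 [-0.1052  0.0985  0.028 ]
exp left wall top px [[212.62344616 142.91803066]
 [211.02718589 237.05397577]
 [317.47731494 142.19385062]
 [321.05353381 236.34047049]]
```

View pics/top14.png

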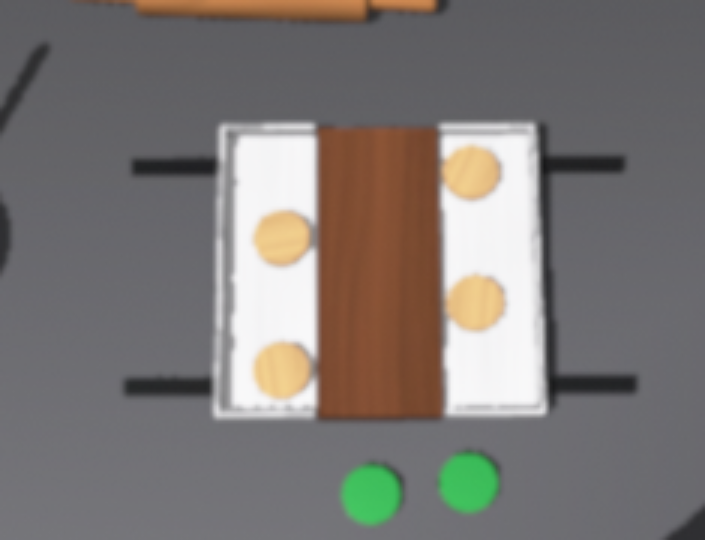

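View pics/side14.png

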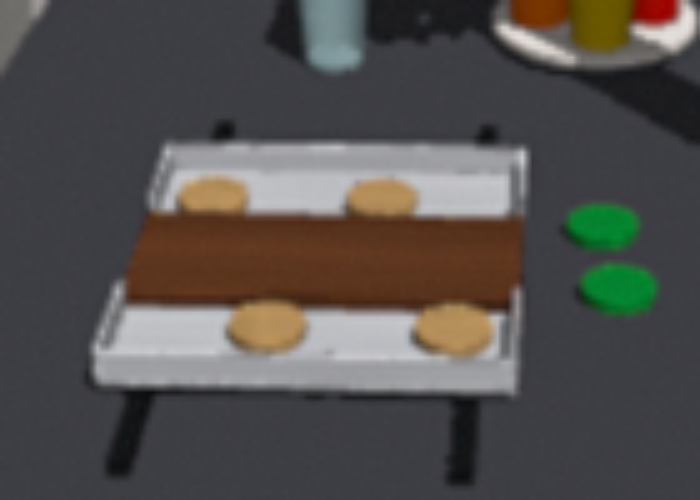

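All four coasters are in the trays, two on each side, at about |y| = 99 mm. Their mask areas came out about 12 % smaller than on the board, so I'll check flatness against where a flat disc's rim should project.

```bash
python3 - <<'E'
from meas import *
t=capture('top');d=capture('side')
C=[(.1052,-.099),(.0351,.0994),(-.0364,-.1003),(-.1052,.0985)]
a=np.linspace(0,2*np.pi,60)
for c,n,ox,oy,f in((t,'t15',185,130,5),(d,'s15',170,150,5)):
    im=c['color'][oy:oy+115,ox:ox+145];im=cv2.resize(im,None,fx=f,fy=f,interpolation=cv2.INTER_CUBIC)
    for x,y in C:
        p=proj(c,[s2w(x+.03*np.cos(k),y+.03*np.sin(k),.028) for k in a])
        p=((p-[ox,oy]+.5)*f-.5).round().astype(int)
        cv2.polylines(im,[p],True,(255,0,0),1)
    cv2.imwrite(f'pics/{n}.png',im)
# sub-pixel profile across each coaster using saturation in the top view
S=cv2.cvtColor(t['color'],cv2.COLOR_BGR2HSV)[...,1].astype(float)
def prof(x,y,ux,uy):
    k=np.arange(-.045,.0451,.0005);p=proj(t,[s2w(x+ux*q,y+uy*q,.028) for q in k]).astype(np.float32)
    v=cv2.remap(S.astype(np.float32),p[:,:1],p[:,1:],cv2.INTER_LINEAR)[:,0]
    on=k[v>v[len(v)//2-20:len(v)//2+20].mean()/2];return on.min()*1e3,on.max()*1e3
for x,y in C: print('x extent',prof(x,y,1,0),'y outward',prof(x,y,0,np.sign(y)))
E
```

```text
x extent (np.float64(-28.999999999999986), np.float64(29.500000000000068)) y outward (np.float64(-45.0), np.float64(30.500000000000068))
x extent (np.float64(-29.499999999999986), np.float64(28.500000000000068)) y outward (np.float64(-45.0), np.float64(29.500000000000068))
x extent (np.float64(-28.499999999999982), np.float64(29.500000000000068)) y outward (np.float64(-45.0), np.float64(29.500000000000068))
x extent (np.float64(-28.999999999999986), np.float64(28.500000000000068)) y outward (np.float64(-45.0), np.float64(29.500000000000068))
```

View pics/t15.png

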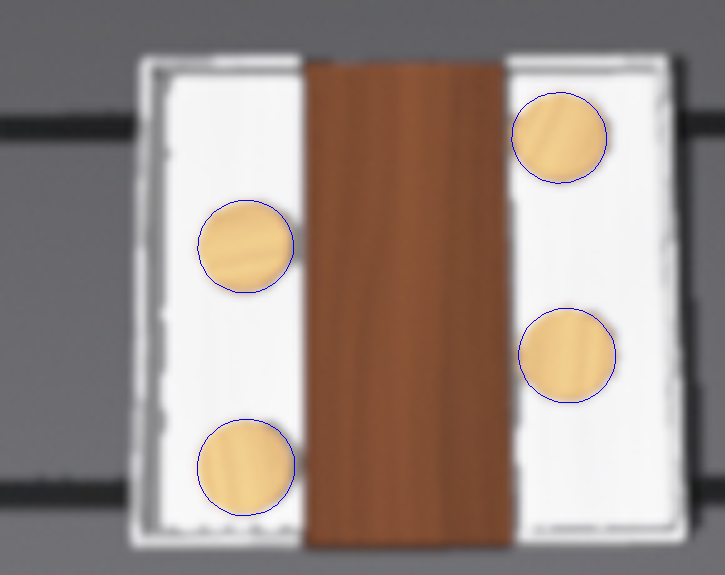

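View pics/s15.png

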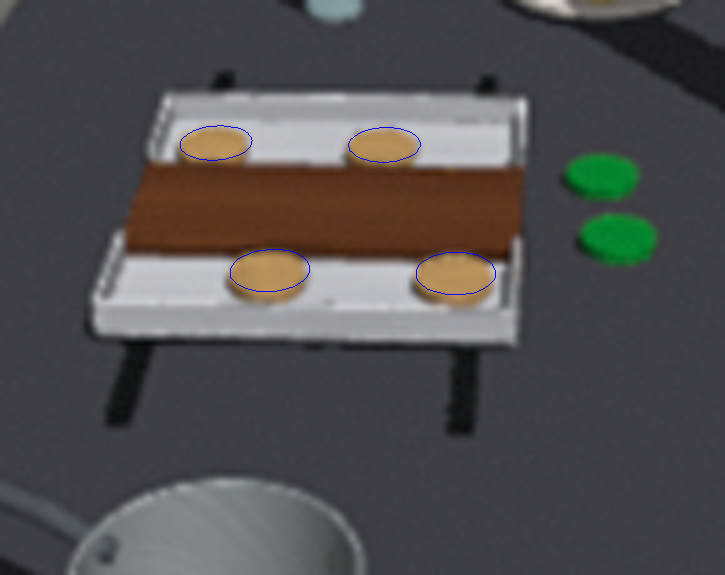

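The predicted 60 mm flat circles match all four outlines in the top view, with a clear gap to the board and no foreshortening, so the coasters lie flat. The lower area was just pale edges blending into the white tray. The outer walls are at about 212 and 321 px, as predicted for home. I'll hand in.

```bash
python3 - <<'E'
from plant import sign_off,state
print(state()['clock']);print(sign_off())
E
```

```text
20.0
the job is handed in; nothing more can be done
None
```

I pushed both trays home and slid the four coasters off the board in turn: right, left, right, left. I handed in at 20.0 s of the 54 s allowed; the hand-in reports no verdict.

- **Trays:** I pushed each one until the force climbed with no further motion (about 10 N right, 14 N left). At the end the outer walls were within about 1 pixel of their home position in the top view.
- **Coasters:** Each tray holds two, at |y| = 98.5 to 100.3 mm in the station frame (93 mm needed). Flat 60 mm circles fit all four outlines in the top view.
- **Surroundings:** I saw no change in the green look-alikes, tumbler, turntable or saucepan, though I did not measure these. The arm finished clear of everything.

Three checks disagreed at first:
- **Board position:** The first estimate was 2.75 mm off across the board. I corrected it from the two tray stops, and the side view agreed.
- **Coaster area:** The coasters' colour areas came out about 12% small, because their edges blend into the white trays.
- **Side view:** The side-view outlines sit about 1 pixel off, which I put down to the camera calibration tolerance.

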